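# Slacken both thumb shifters for new gear cables

### The job

The handlebar on the blue bench stand is about to get new gear cables, so both thumb shifters must be in their slack position. With the fingertips push the left shifter's lever back toward the robot, on past its middle click until it is fully home at its rear stop, and push the right shifter's lever back to its rear stop as well. Push gently, do not grip the levers or shift the stand, and leave the hex key, the bottle and the little red and blue boxes where they are.

Things in the scene. Friction and masses are not known exactly. Their poses are not given: they have to be found in the camera images.
- cockpit_stand: blue iron stand, foot 150 x 220 x 36 mm, 10 kg, loose on rubber feet (15 to 20 N at a paddle begins to turn it), holding a flat silver handlebar 580 mm long, 22 mm thick, axis 115 mm above the bench. Origin: middle of the foot's underside; x forward (yaw within 0.3 rad of world x), y along the bar to its left end. Black grips 172 to 292 mm from the middle, top at 135 mm; brake levers lower
- bar_end_left (a point): centre of the bar's left end face, 290 mm along the stand's +y, 115 mm above the bench
- bar_end_right (a point): centre of the bar's right end face, 290 mm along the stand's -y
- left_spindle (a point): upright pivot axis of the left thumb lever, on top of the bar 128 mm left of the middle (at the hub's underside, 140 mm above the bench). The hub is 30 mm across, its top screw reaches 154 mm above the bench
- right_spindle (a point): the same for the right thumb lever, 128 mm right of the middle
- left_paddle: upright red thumb paddle ending the left silver lever: 22 mm along the lever, 9 mm thick, 24 mm high (141.5 to 165.5 mm above the bench). Origin at its centre, 47 mm from the spindle axis; x axis outward along the lever, z up. It swings level over the grip's inner end; only the hub stands as high within 60 mm. More than 35 N between fingers and paddle counts as gripped or forced
- right_paddle: the same upright red paddle on the right lever: 22 x 9 x 24 mm, origin at its centre 47 mm from the right spindle axis, x axis outward along the lever; the same 35 N limit
- left_lever (a joint): left lever, three clicks: 0 = rear stop (slack), 0.6 = middle click, 1.2 rad = front stop; starts near 1.2. At 0 it points outward (stand +y) and 0.75 rad back (stand -x); it turns clockwise from above as the value grows. A sprung pawl holds it at each click: leaving one takes 4 to 5 N at the paddle; left alone it goes to the nearest click
- right_lever (a joint): right lever, friction only, no clicks: 0 = rear stop (slack), 1.2 rad = front stop; starts anywhere from 0.4 to 1.2. Mirror image: at 0 it points outward (stand -y) and 0.75 rad back; turns counterclockwise from above as the value grows. Takes about 2 N at the paddle and stays where it is left
- hex_key: loose steel hex key, 106 x 53 x 6 mm, flat on the robot's side of the stand's foot
- lube_bottle: loose white bottle with a red cap, 36 mm across, 64 mm high, upright on the robot's side of the stand's foot
- red_box: loose red carton, 52 x 68 x 24 mm, flat on the bench under the left grip
- ferrule_box: loose little blue box, 39 x 34 x 22 mm, on the bench under the right grip; origin at the centre of its underside

How it is judged:
At the end, for the whole second after the job is handed in: Both levers rest within 0.1 rad (5 mm at the paddle) of their rear stops; the stand is within 20 mm, and each bar end within 30 mm, of where it was (value of joint each of left_lever, right_lever below 0.1 rad and distance of cockpit_stand from where it was at the start of the episode below 0.02 m and distance of each of bar_end_left, bar_end_right from where it was at the start of the episode below 0.03 m); the robot touches nothing.
It fails at once if the left lever is gripped or forced (more than 35 N between the fingers and its paddle) (contact force between the fingers and left_paddle above 35 N).
It fails at once if the right lever is gripped or forced (more than 35 N between the fingers and its paddle) (contact force between the fingers and right_paddle above 35 N).
It fails at once if the stand is shifted, turned or lifted (foot by 20 mm or a bar end by 30 mm) (distance of cockpit_stand from where it was at the start of the episode above 0.02 m or distance of any of bar_end_left, bar_end_right from where it was at the start of the episode above 0.03 m).
It fails at once if the hex key, bottle, red box or blue box is moved by more than 15 mm (distance of any of ferrule_box, hex_key, lube_bottle, red_box from where it was at the start of the episode above 0.015 m).
It also fails if it takes over 54 s, if anything falls off the work surface, if the arm or the gripper's body presses on something with over 40 N, if the wrist force passes 120 N, or if a joint passes its speed limit or range.

### The arm

A 6-joint arm with a two-finger parallel gripper is mounted at the origin on a cart in front of the work surface, level with it; the furniture and walls round the work are solid. World frame = base frame: x ahead of the robot, y to its left, z up, the work surface at z = 0. Lengths are in m, angles in rad, forces in N, time in s.
With the tool pointing down it reaches from about 0.25 to 0.775 m from the base axis. Payload 4 kg.
Tool frame: the origin (TCP) lies at the very end of the fingers, on their centre line; the grasp point (between the pads) lies 19 mm behind it (robot.pinch_z is the distance from the TCP to the grasp point, in m); z points along the fingers, y is the line along which they close (so a half turn about z gives the same grasp; the last joint's range is limited). The gripper opens to 94 mm and grips with 3 to 60 N. Pads are 16 mm wide; open, the fingers measure 119 mm over their backs; the gripper's body (75 mm by 177 mm) begins 78 mm behind the grasp point.
Start: joints at [-1.364, 0.087, 1.371, -0, 1.684, -0.103], TCP at [0.168, -0.524, 0.206] pointing down, gripper open.
Joint ranges: [-3.1, 3.1], [-0.76, 2.03], [0.27, 2.55], [-1.08, 4.22], [0.17, 2.65], [-2.57, 2.57]. Speed limits (rad/s): [2.79, 2.79, 3.14, 3.14, 3.14, 3.14].

### API

Orientations are given as [roll, pitch, yaw] about the fixed x, y, z axes, in that order (R = Rz(yaw) Ry(pitch) Rx(roll)).
In Python, from bench import robot gives the robot as it stands.
- The arm moves only by the tool arm_command, never from a script. Its argument "targets" is one flat list of numbers, 7 for each row, row after row: the turn, a rotation vector about the tool's x, y, z in degrees, then the shift along the tool's x, y, z in mm, then the closure, from -1 (fully open) to 1 (shut). In form: [ax, ay, az, x, y, z, hand, ax, ay, az, x, y, z, hand, ...]. A call has 1 to 20 rows; each row is the pose to reach, as a shift and turn from the pose commanded when the call began, along the tool's axes at that moment; what a row does not reach only later rows make up. A row lasts 1/10 s, in which the tool goes at most 50 mm and 8.59 degrees, less where a joint would pass 70% of its speed; a pose out of reach is approached as far as the arm can. A call with a gripper value outside its range is refused whole. The fingers move at their own pace and stop on an object; the grip force is fixed at half the most. Time passes only in rows, so rows that repeat a pose let the fingers close. It gives the time, the measured TCP pose, the force, the opening and the grip force at its end, in the units of the state.
- robot.get_obs(): the state, without advancing time (a new reading comes with each control period).
- robot.snapshot(name): name is "scene" or "top" or "wrist"; returns a dict with "color" (400x640x3 uint8, red, green, blue), "range_z" (400x640 float32, m along the optical axis (not along the pixel's ray), 0 where there is no reading), "fx", "fy", "cx", "cy" (pixels), "T" (4x4, takes a point from camera to world coordinates); the wrist camera has in their place "T_tool_cam" (4x4, takes a point from camera to tool coordinates, whose origin is the TCP and whose axes are the flange's). Camera axes: x right, y down, z forward; pixel columns grow to the right and rows downward; lengths in m; the calibration is good to about 2 mm. A picture is of the moment at which its call begins: read the wrist's pose just before it.
- robot.close_job(): hands the job in; it is judged then, once.
The state is a dict: "time": time; "joint_positions": joint angles; "qvel": joint speeds; "joint_torque": joint torques, N m; "tool_pos": TCP position; "ee_rot": TCP orientation; "wrist_force": force on the tool from outside, world axes, zero at the start; "wrist_torque": the same for the moment, N m; "width": finger opening in m; "finger_force": force on a finger pad.
Only numpy, scipy, OpenCV 4.12 (cv2) and the standard library are available. Lean on these libraries where they do the work, as an engineer would, in place of code of your own. Each camera call takes 0.05 s, during which the arm holds its last target. There are 200 camera calls.

## Working session

There is one attempt and no reset: what is moved stays moved. The work goes in short steps, Python scripts to look and compute and a tool call to move; the robot and the scene stay as the last step left them, time stands still between calls to the robot, and variables do not carry over. Pictures are saved under pics/ and viewed, at most 10 in all, crops included, and the job is handed in when it is done.

Besides the shell and the picture viewer there is one more tool, called as name(argument=value, ...), one argument or row to a line, values as JSON. arm_command: Moves the arm, as the interface text tells. Its arguments: {"type":"object","properties":{"targets":{"type":"array"}},"required":["targets"]}

```bash
mkdir -p pics; ls
cat > h.py <<'E'
import numpy as np,cv2
from bench import robot
def P(s,u,v,z=None):
    u=np.asarray(u,float);v=np.asarray(v,float)
    d=np.stack([(u-s['cx'])/s['fx'],(v-s['cy'])/s['fy'],np.ones_like(u)],-1)@s['T'][:3,:3].T
    o=s['T'][:3,3]
    if z is None: k=s['range_z'][v.astype(int),u.astype(int)]
    else: k=(z-o[2])/d[...,2]
    return o+d*k[...,None]
def cloud(s):
    v,u=np.mgrid[0:400,0:640]; return P(s,u,v)
def save(s,n): cv2.imwrite('pics/'+n+'.png',s['color'][...,::-1])
E
python3 - <<'E'
from h import *
np.set_printoptions(precision=4,suppress=True)
print(robot.get_obs())
for n in('top','scene'):
    s=robot.snapshot(n); save(s,n+'0'); np.savez(n+'0.npz',**s)
    print(n,s['T'],s['fx'],s['cx'],s['cy'])
    c=s['color'].astype(int);X=cloud(s)
    red=((c[...,0]>110)&(c[...,1]<70)&(c[...,2]<70)).astype(np.uint8)
    N,L,st,ce=cv2.connectedComponentsWithStats(red)
    for i in range(1,N):
        if st[i,4]>8: print(st[i],ce[i],np.median(X[L==i],0),X[L==i].min(0),X[L==i].max(0))
E
```

```text
pics
{'time': 0.0, 'joint_positions': array([-1.3641,  0.088 ,  1.3723,  0.    ,  1.6836, -0.1031]), 'qvel': array([ 0.001 , -0.    ,  0.0006, -0.0004, -0.0009, -0.0023]), 'joint_torque': array([  0.0011, -34.017 , -30.2428,   0.072 ,   0.033 ,  -0.0001]), 'tool_pos': array([ 0.1676, -0.5233,  0.2043]), 'ee_rot': array([-3.1394, -0.0003,  0.3098]), 'wrist_force': array([-0.5025,  0.1591, -0.5637]), 'wrist_torque': array([-0.0047,  0.0622, -0.0547]), 'finger_force': 0.0, 'width': 0.0944789454525365}
top [[-0.0282 -0.998   0.0574  0.4426]
 [-0.9996  0.0277 -0.009   0.0556]
 [ 0.0074 -0.0577 -0.9983  1.2519]
 [ 0.      0.      0.      1.    ]] 399.3056668487598 311.97917302077997 197.6067340933361
[440  14  13   9  25] [446.12  17.92] [ 0.9603 -0.3145  0.2432] [ 0.9382 -0.3251  0.2234] [ 0.965  -0.3059  0.2989]
[305  18   6   6  14] [307.5     20.5714] [0.9606 0.0453 0.2442] [0.9576 0.0389 0.2301] [0.9647 0.0519 0.2559]
[330  20   5   6  12] [332.25  22.5 ] [ 0.9599 -0.0202  0.2337] [ 0.9578 -0.0241  0.2211] [ 0.9619 -0.0141  0.2451]
[409  23  15  10  30] [415.8  27.5] [ 0.9318 -0.233  
[... 3282 characters left out ...]
03 0.0279]
[281 202   7   8  43] [284.     205.4884] [0.5491 0.1679 0.1559] [0.5425 0.1608 0.1446] [0.5552 0.1753 0.1646]
[339 242  11   8  66] [344.197  245.7879] [0.3997 0.12   0.0623] [-0.1228  0.0284 -0.0027] [0.441  0.9385 0.6877]
[273 253  27  21 278] [284.6475 261.9317] [0.5186 0.2163 0.0226] [0.4971 0.1767 0.0002] [0.5451 0.2397 0.0276]
[419 328  31  46 740] [436.5919 352.6932] [ 0.2859 -0.363  -0.6678] [-0.1228 -0.5332 -0.6771] [0.3197 0.9385 0.6877]
[389 345  20  26 224] [398.7366 359.2143] [ 0.3508 -0.1625 -0.5626] [-0.1228 -0.3478 -0.6751] [0.409  0.9385 0.6877]
[374 376  12  15 109] [380.1101 383.8899] [ 0.3342  0.0031 -0.5064] [ 0.2762 -0.1662 -0.6715] [ 0.4052  0.1356 -0.3274]
```

Run:
```python
from h import *
np.set_printoptions(precision=4,suppress=True)
s=dict(np.load('top0.npz'))
cv2.imwrite('pics/topcrop.png',cv2.resize(s['color'][140:290,200:460,::-1],None,fx=3,fy=3,interpolation=cv2.INTER_CUBIC))
X=cloud(s);c=s['color'].astype(int)
# bar: silver, z 0.118..0.13 ; grips 0.125-0.14
m=(X[...,2]>.105)&(X[...,2]<.14)&(X[...,0]>.35)&(X[...,0]<.7)&(abs(X[...,1])<.4)
Q=X[m]; v=cv2.fitLine(Q[:,:2].astype(np.float32),cv2.DIST_HUBER,0,.01,.01).ravel();print(v,len(Q))
e=v[:2]*np.sign(v[1]); t=(Q[:,:2]-v[2:])@e; print('ext',np.percentile(t,[0,1,99,100]))
# paddles: blob top z .1655
for z0,z1 in((.157,.175),):
  m=(X[...,2]>z0)&(X[...,2]<z1)&(X[...,0]>.35)&(X[...,0]<.7)&(abs(X[...,1])<.3)
  N,L,st,ce=cv2.connectedComponentsWithStats(m.astype(np.uint8))
  for i in range(1,N):
    q=X[L==i];print(st[i],ce[i],q.mean(0),P(s,*ce[i],z=.1655) , cv2.minAreaRect(q[:,:2].astype(np.float32)))
```

```text
[0.1691 0.9856 0.5061 0.0001] 2423
ext [-0.2942 -0.2866  0.2865  0.2941]
[265 180   7   6  25] [267.88 182.4 ] [0.5501 0.1652 0.1643] [0.55   0.165  0.1655] ((0.5503053665161133, 0.16545547544956207), (0.019888266921043396, 0.008373699150979519), 54.9587287902832)
[284 193   1   1   1] [284. 193.] [0.5204 0.1223 0.1574] [0.5198 0.1218 0.1655] ((0.5203982591629028, 0.12227519601583481), (0.0, 0.0), 0.0)
[388 200   8   4  25] [391.52 201.56] [ 0.4884 -0.1709  0.1644] [ 0.4883 -0.1707  0.1655] ((0.4885083734989166, -0.1711251586675644), (0.008183203637599945, 0.01990286447107792), 3.7359936237335205)
[374 205   3   1   3] [375. 205.] [ 0.4804 -0.1263  0.159 ] [ 0.4802 -0.1252  0.1655] ((0.4804110825061798, -0.12638609111309052), (0.005795585457235575, 4.038815313833766e-05), 89.112548828125)
```

View pics/topcrop.png

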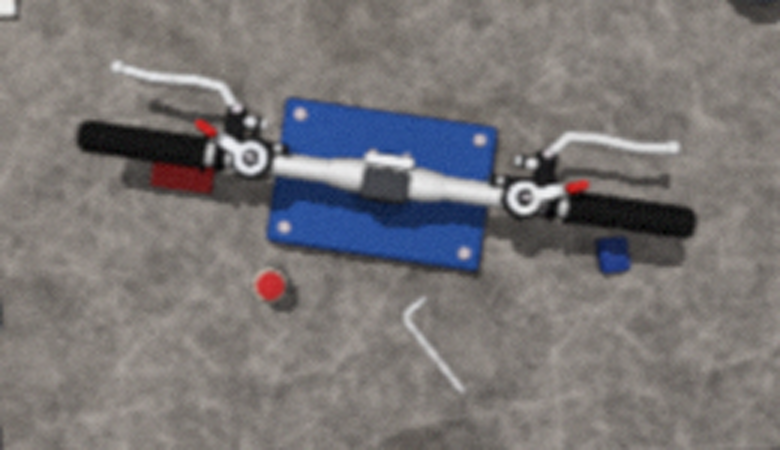

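View pics/scene0.png

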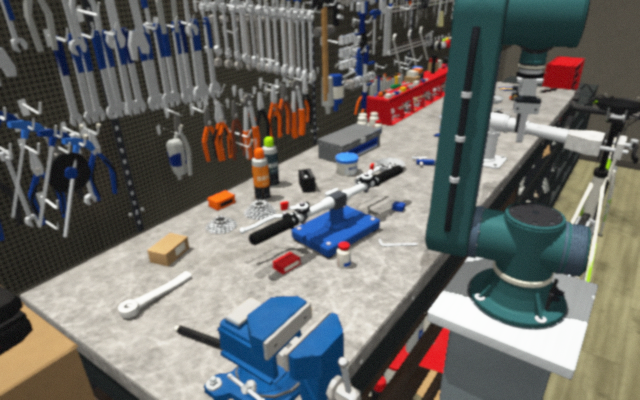

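The overhead crop shows the left hub at crop (250,157) and its red paddle at (205,127), and the right hub at (523,198) with its paddle at (577,187). Both levers point forward. The scene view shows a clear bench, and the arm is off to the right. Next I'll fit the stand pose and work out the push poses.

```bash
cat >> h.py <<'E'
MID=np.array([.5005,-.002]); TH=-.16   # stand middle, yaw
def spindle(side):
    y=np.array([-np.sin(TH),np.cos(TH)]); return MID+(.128 if side=='L' else -.128)*y
def ldir(side,th):   # world angle of lever
    return TH+np.pi/2+.75-th if side=='L' else TH-np.pi/2-.75+th
def pose(side,th,gap,r=.049):
    a=ldir(side,th); d=np.array([np.cos(a),np.sin(a)])
    n=np.array([d[1],-d[0]])*(1 if side=='L' else -1)  # front side normal
    p=spindle(side)+r*d+(.0045+.0125+gap)*n
    return p, (a if side=='L' else a+np.pi)   # tool yaw
def go(side,th,gap,z,o=None,r=.049):
    o=o or robot.get_obs(); p,yaw=pose(side,th,gap,r); w=o['ee_rot'][2]
    D=np.r_[p,z]-o['tool_pos']; c,s_=np.cos(w),np.sin(w)
    dy=(yaw-w+np.pi)%(2*np.pi)-np.pi
    return np.round([-np.degrees(dy),(D[0]*c+D[1]*s_)*1e3,(D[0]*s_-D[1]*c)*1e3,-D[2]*1e3],1)
E
python3 - <<'E'
from h import *
np.set_printoptions(precision=4,suppress=True)
s=dict(np.load('top0.npz'));X=cloud(s);c=s['color'].astype(int)
base=(X[...,0]>.35)&(X[...,0]<.7)&(abs(X[...,1])<.4)
# grips: dark, high
m=base&(X[...,2]>.118)&(X[...,2]<.14)&(c.max(-1)<70)
N,L,st,ce=cv2.connectedComponentsWithStats(m.astype(np.uint8)); g=[]
for i in range(1,N):
    if st[i,4]>60:
        q=X[L==i]; r=cv2.minAreaRect(q[:,:2].astype(np.float32)); print('dark',st[i],P(s,*ce[i],z=.13),r); 
# hubs
m=base&(X[...,2]>.147)&(X[...,2]<.1625)
N,L,st,ce=cv2.connectedComponentsWithStats(m.astype(np.uint8))
for i in range(1,N):
    if st[i,4]>8: q=X[L==i];print('hub?',st[i],q.mean(0),P(s,*ce[i],z=.152),cv2.minAreaRect(q[:,:2].astype(np.float32)))
# foot: blue
m=base&(X[...,2]>.025)&(X[...,2]<.045)&(c[...,2]>c[...,0]+40)
q=X[m];print('foot',q.mean(0),cv2.minAreaRect(q[:,:2].astype(np.float32)))
t=dict(np.load('scene0.npz'));Y=cloud(t)
m=(Y[...,0]>.42)&(Y[...,0]<.62)&(abs(Y[...,1])<.2)&(Y[...,2]>.145)&(Y[...,2]<.18)
N,L,st,ce=cv2.connectedComponentsWithStats(m.astype(np.uint8))
for i in range(1,N):
    if st[i,4]>8: q=Y[L==i];print('scene hi',st[i],q.mean(0),q.min(0),q.max(0))
for S in'LR':print(S,spindle(S))
E
```

```text
dark [226 180  43  17 438] [0.5405 0.2272 0.13  ] ((0.5418047308921814, 0.22827130556106567), (0.11884436756372452, 0.03180933743715286), 79.26194763183594)
dark [387 204  45  15 445] [ 0.461  -0.2278  0.13  ] ((0.46122851967811584, -0.22850432991981506), (0.12252935767173767, 0.031112605705857277), 81.01602935791016)
hub? [269 183   5   5  10] [0.5439 0.1569 0.1516] [0.5439 0.1568 0.152 ] ((0.543647050857544, 0.15638908743858337), (0.008329786360263824, 0.009826320223510265), 41.871742248535156)
hub? [278 187  10  11  46] [0.523  0.1259 0.1498] [0.5229 0.1258 0.152 ] ((0.522364616394043, 0.12726175785064697), (0.022223448380827904, 0.026090731844305992), 32.3681526184082)
hub? [369 201  20  10  74] [ 0.4807 -0.1328  0.1501] [ 0.4806 -0.1325  0.152 ] ((0.4835582971572876, -0.13610920310020447), (0.023527363315224648, 0.05217718705534935), 22.698577880859375)
foot [ 0.4991 -0.0019  0.0366] ((0.4886798858642578, -0.0760241448879242), (0.3702603876590729, 0.1485510915517807), 80.10041809082031)
scene hi [362 163  12  15  61] [ 0.4836 -0.1465  0.1525] [ 0.4681 -0.1791  0.1451] [ 0.4937 -0.1098  0.1654]
scene hi [280 201  11   9  71] [0.549  0.1673 0.1557] [0.5399 0.1531 0.1452] [0.5577 0.1763 0.1664]
scene hi [292 202  15   6  52] [0.5247 0.131  0.1475] [0.5106 0.1132 0.145 ] [0.5402 0.1472 0.1551]
L [0.5209 0.1244]
R [ 0.4801 -0.1284]
```

```bash
sed -i 's/^MID=.*/MID=np.array([.5005,-.0005]); TH=-.172/' h.py
python3 - <<'E'
from h import *
for S in'LR':
  print(S,spindle(S))
  for th in(1.14,0): print(pose(S,th,.012))
print(go('R',1.14,.014,.205))
E
```

```text
L [0.52240761 0.12561129]
(array([0.57305825, 0.15162114]), 1.008796326794897)
(array([0.51992561, 0.18249573]), 2.148796326794897)
R [ 0.47859239 -0.12661129]
(array([ 0.51750361, -0.16817951]), 1.7887963267948968)
(array([ 0.45707123, -0.17932598]), 0.6487963267948968)
[ -84.7  443.6 -231.4   -0.6]
```

arm_command(
  targets=[0,0,-28,148,-77,-10,1,0,0,-85,444,-231,-10,1,0,0,-85,444,-231,-10,1,0,0,-85,444,-231,-10,1,0,0,-85,444,-231,-10,1,0,0,-85,444,-231,-10,1,0,0,-85,444,-231,-10,1,0,0,-85,444,-231,-10,1,0,0,-85,444,-231,-10,1,0,0,-85,444,-231,-10,1,0,0,-85,444,-231,-10,1,0,0,-85,444,-231,-10,1,0,0,-85,444,-231,-10,1,0,0,-85,444,-231,-10,1,0,0,-85,444,-231,-10,1,0,0,-85,444,-231,-10,1],
)

```text
time: 1.7
tool_pos: [0.5196, -0.1694, 0.2157]
ee_rot: [3.141, 0.0, 1.791]
wrist_force: [-0.9, -0.1, 0.7]
width: 0.0007
finger_force: 0.0
```

Run:
```python
from h import *
o=robot.get_obs();print(o['time'],o['tool_pos'],o['ee_rot'],o['wrist_force'],o['width'])
print(go('R',1.14,.014,.147,o))
s=robot.snapshot('wrist');print(s['T_tool_cam'],s['fx'],s['cx'],s['cy'])
t=robot.snapshot('top')
a=np.vstack([s['color'],t['color'][:0]]);cv2.imwrite('pics/w1.png',a[...,::-1])
```

```text
1.7 [ 0.51957363 -0.16939833  0.21566738] [3.14137032e+00 3.33943174e-04 1.79137577e+00] [-0.90721594 -0.13702714  0.66973444] 0.0006770408513784273
[ 0.1  1.6  0.2 68.7]
[[-1.19371276e-03 -9.73460260e-01 -2.28853002e-01  6.67150758e-02]
 [ 9.99998367e-01 -8.51456514e-04 -1.59426237e-03 -8.27394062e-05]
 [ 1.35709268e-03 -2.28854532e-01  9.73459687e-01 -1.80290451e-01]
 [ 0.00000000e+00  0.00000000e+00  0.00000000e+00  1.00000000e+00]] 303.84050861986003 322.1006876567458 198.8954329706931
```

View pics/w1.png

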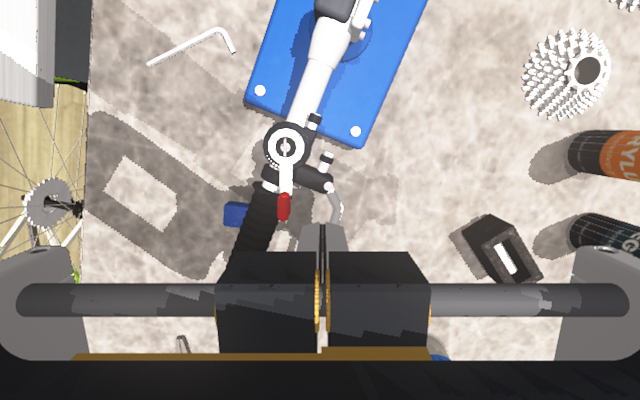

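The wrist view shows the right hub at (285,147), its red paddle at about (284,205), and the closed fingertips at (322,228) clear in front of the paddle. I'll check those positions with rays from this second viewpoint.

```bash
cat >> h.py <<'E'
from scipy.spatial.transform import Rotation as Ro
def wrist():
    o=robot.get_obs(); s=robot.snapshot('wrist'); T=np.eye(4)
    T[:3,:3]=Ro.from_euler('xyz',o['ee_rot']).as_matrix(); T[:3,3]=o['tool_pos']; s['T']=T@s['T_tool_cam']; return s
E
python3 - <<'E'
from h import *
s=wrist();c=s['color'].astype(int);X=cloud(s)
print('hub',P(s,285,147,z=.154),P(s,285,147))
m=(c[...,0]>110)&(c[...,1]<70)&(c[...,2]<70)&(X[...,2]>.12)&(X[...,2]<.18)
m[:150]=0;m[240:]=0
q=X[m];print(m.sum(),q.min(0),q.max(0)); t=q[q[:,2]>.162];print(len(t),t.mean(0),cv2.minAreaRect(t[:,:2].astype(np.float32)))
d=t.mean(0)[:2]-spindle('R');print(np.hypot(*d),np.arctan2(d[1],d[0])-ldir('R',0))
E
```

```text
hub [ 0.47957067 -0.12504769  0.154     ] [ 0.47979644 -0.12486067  0.15614533]
323 [ 0.47897787 -0.19401395  0.12263166] [ 0.49312856 -0.16036528  0.1679586 ]
280 [ 0.48769761 -0.17043498  0.16532832] ((0.487571656703949, -0.1707434356212616), (0.00896227452903986, 0.020996740087866783), 10.897452354431152)
0.044759588126462725 1.1268547022308395
```

arm_command(
  targets=[0,0,0,2,0,35,1,0,0,0,2,0,55,1,0,0,0,2,0,69,1,0,0,0,2,0,69,1,0,0,0,2,0,69,1],
)

```text
time: 2.35
tool_pos: [0.52, -0.1667, 0.1471]
ee_rot: [3.141, 0.001, 1.793]
wrist_force: [0.5, -0.9, -0.4]
width: 0.0003
finger_force: 0.0
```

```bash
sed -i 's/^MID=.*/MID=np.array([.5005,.0007]); TH=-.172/' h.py
cat >> h.py <<'E'
def rows(side,ths,gaps,z):
    o=robot.get_obs()
    print(o['tool_pos'],o['ee_rot'],o['wrist_force'])
    for t,g in zip(ths,gaps): a=go(side,t,g,z,o); print(t.round(2),a)
E
python3 - <<'E'
from h import *
rows('R',np.r_[1.14,1.14,np.linspace(1.05,.15,11)],np.r_[.007,.002,np.zeros(11)],.147)
E
```

```text
[ 0.51999179 -0.16669953  0.14710009] [3.14095814e+00 5.46052840e-04 1.79326725e+00] [ 0.45959605 -0.85153319 -0.40458462]
1.14 [ 0.3  0.3 -7.5  0.1]
1.14 [  0.3   0.3 -12.5   0.1]
1.05 [  5.4  -1.  -19.    0.1]
0.96 [ 10.6  -1.9 -23.5   0.1]
0.87 [ 15.7  -2.4 -28.2   0.1]
0.78 [ 20.9  -2.4 -32.9   0.1]
0.69 [ 26.   -2.1 -37.5   0.1]
0.6 [ 31.2  -1.3 -42.1   0.1]
0.51 [ 36.4  -0.1 -46.6   0.1]
0.42 [ 41.5   1.4 -51.    0.1]
0.33 [ 46.7   3.4 -55.2   0.1]
0.24 [ 51.8   5.8 -59.3   0.1]
0.15 [ 57.    8.4 -63.1   0.1]
```

arm_command(
  targets=[0,0,0,0,-5,0,1,0,0,0,0,-9,0,1,0,0,0,0,-13,0,1,0,0,2.5,-0.5,-16,0,1,0,0,5.4,-1,-19,0,1,0,0,8,-1.5,-21.2,0,1,0,0,10.6,-1.9,-23.5,0,1,0,0,13,-2.2,-26,0,1,0,0,15.7,-2.4,-28.2,0,1,0,0,18,-2.4,-30.5,0,1,0,0,20.9,-2.4,-32.9,0,1,0,0,23.5,-2.2,-35.2,0,1,0,0,26,-2.1,-37.5,0,1],
)

```text
time: 3.65
tool_pos: [0.4846, -0.1769, 0.1473]
ee_rot: [3.138, -0.0, 1.338]
wrist_force: [2.1, 0.4, -0.4]
width: 0.0006
finger_force: 1.2
```

```bash
cat >> h.py <<'E'
def state(side):  # lever value from the paddle top seen from above
    s=robot.snapshot('top');X=cloud(s);c=s['color'].astype(int);sp=spindle(side)
    r=np.hypot(X[...,0]-sp[0],X[...,1]-sp[1])
    m=(c[...,0]>1.7*c[...,1])&(c[...,0]>70)&(c[...,0]>1.7*c[...,2])&(r<.07)&(r>.025)&(X[...,2]>.13)&(X[...,2]<.18)
    q=X[m]; d=q.mean(0)[:2]-sp if len(q) else np.array([np.nan]*2); a=np.arctan2(d[1],d[0])
    th=ldir(side,0)-a if side=='L' else a-ldir(side,0)
    th=(th+np.pi)%(2*np.pi)-np.pi
    print('lever',side,'n',len(q),'r',np.hypot(*d).round(4),'th',th.round(3)); return s
E
python3 - <<'E'
from h import *
s=state('R')
rows('R',np.r_[.6:.05:-.09,0.1,0.05,0.],np.zeros(12),.147)
s=dict(s); cv2.imwrite('pics/t2.png',cv2.resize(s['color'][160:250,330:450,::-1],None,fx=5,fy=5,interpolation=cv2.INTER_CUBIC))
E
```

```text
lever R n 0 r nan th nan
[ 0.48423709 -0.17689138  0.14730362] [ 3.13831253e+00 -4.59703942e-04  1.33655698e+00] [3.52766312 0.54183665 0.13976605]
0.6 [ 5.  -1.5 -4.8  0.3]
0.51 [10.2 -2.5 -9.4  0.3]
0.42 [ 15.3  -3.  -14.    0.3]
0.33 [ 20.5  -3.1 -18.7   0.3]
0.24 [ 25.7  -2.8 -23.3   0.3]
0.15 [ 30.8  -2.  -27.9   0.3]
0.06 [ 36.   -0.9 -32.5   0.3]
0.1 [ 33.7  -1.4 -30.5   0.3]
0.05 [ 36.5  -0.7 -33.    0.3]
0.0 [ 39.4   0.1 -35.4   0.3]
```

View pics/t2.png

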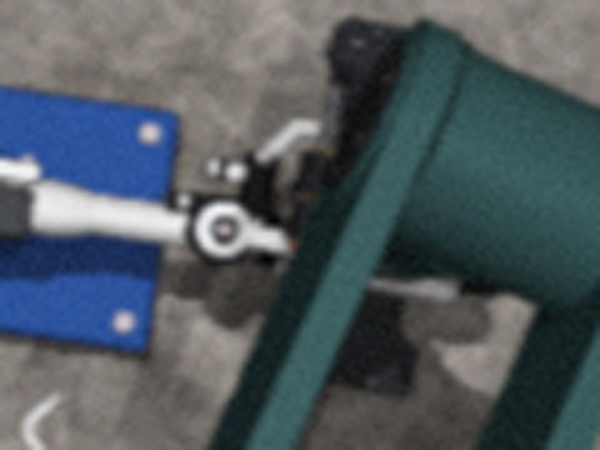

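The overhead crop shows the right lever already swinging back from its hub at (225,230), with the paddle hidden under the wrist. The push force is about 2 N, so I'll continue.

arm_command(
  targets=[0,0,2.5,-0.7,-2.4,0,1,0,0,5,-1.5,-4.8,0,1,0,0,7.6,-2,-7.1,0,1,0,0,10.2,-2.5,-9.4,0,1,0,0,12.8,-2.8,-11.7,0,1,0,0,15.3,-3,-14,0,1,0,0,18,-3,-16.3,0,1,0,0,20.5,-3.1,-18.7,0,1,0,0,23,-3,-21,0,1,0,0,25.7,-2.8,-23.3,0,1,0,0,28.2,-2.4,-25.6,0,1,0,0,30.8,-2,-27.9,0,1,0,0,30.8,-2,-27.9,0,1],
)

```text
time: 5.0
tool_pos: [0.4567, -0.1726, 0.1473]
ee_rot: [3.139, -0.001, 0.803]
wrist_force: [2.2, -0.8, 0.1]
width: 0.0006
finger_force: 1.0
```

Run:
```python
from h import *
rows('R',np.r_[.15:-.1:-.03],np.zeros(12),.147)
```

```text
[ 0.45667653 -0.17264203  0.14727918] [ 3.13880393e+00 -1.28026453e-03  8.02636006e-01] [ 2.24934709 -0.84854616  0.10232516]
0.15 [ 0.2  0.1 -0.2  0.3]
0.12 [ 1.9 -0.4 -1.7  0.3]
0.09 [ 3.7 -0.8 -3.2  0.3]
0.06 [ 5.4 -1.2 -4.7  0.3]
0.03 [ 7.1 -1.5 -6.2  0.3]
0.0 [ 8.8 -1.8 -7.8  0.3]
-0.03 [10.5 -2.1 -9.3  0.3]
-0.06 [ 12.3  -2.3 -10.8   0.3]
-0.09 [ 14.   -2.5 -12.4   0.3]
```

arm_command(
  targets=[0,0,1.8,-0.4,-1.7,0,1,0,0,3.7,-0.8,-3.2,0,1,0,0,4.5,-1,-4,0,1,0,0,5.4,-1.2,-4.8,0,1,0,0,6.2,-1.4,-5.5,0,1,0,0,6.2,-1.4,-5.5,0,1,0,0,6.2,-1.4,-5.5,0,1],
)

```text
time: 5.7
tool_pos: [0.451, -0.1699, 0.1468]
ee_rot: [3.141, 0.0, 0.694]
wrist_force: [1.8, -0.8, 2.7]
width: 0.0003
finger_force: 1.2
```

arm_command(
  targets=[0,0,0.5,0,-0.5,0,1,0,0,1,0,-1,0,1,0,0,1,0,-1,0,1],
)

```text
time: 6.0
tool_pos: [0.4505, -0.1696, 0.1467]
ee_rot: [3.14, 0.001, 0.676]
wrist_force: [0.7, -3.3, 1.6]
width: 0.0007
finger_force: 2.2
```

arm_command(
  targets=[0,0,0.5,0,-0.5,0,1,0,0,1,0,-1,0,1,0,0,1,0,-1,0,1],
)

```text
time: 6.3
tool_pos: [0.4502, -0.1695, 0.1468]
ee_rot: [3.138, 0.001, 0.658]
wrist_force: [2.4, -5.8, 1.7]
width: 0.0003
finger_force: 3.2
```

arm_command(
  targets=[0,0,0,0,-0.5,0,1,0,0,0,0,-1,0,1,0,0,0,0,-1,0,1],
)

```text
time: 6.6
tool_pos: [0.4501, -0.1694, 0.1469]
ee_rot: [3.136, 0.001, 0.658]
wrist_force: [4.9, -7.8, 0.4]
width: 0.0003
finger_force: 4.3
```

Force is up to about 9 N with no further motion, so the right lever is at its stop. I'll back off, rise and check.

arm_command(
  targets=[0,0,0,0,8,0,1,0,0,0,0,18,0,1,0,0,0,0,18,-30,1,0,0,0,0,18,-65,1,0,0,0,0,18,-65,1],
)

```text
time: 7.1
tool_pos: [0.4621, -0.1822, 0.216]
ee_rot: [3.136, -0.003, 0.659]
wrist_force: [-0.0, -0.6, 0.7]
width: 0.0006
finger_force: 0.0
```

Run:
```python
from h import *
print(go('L',1.19,.015,.215))
```

```text
[ -17.2  293.2 -191.3    1. ]
```

arm_command(
  targets=[0,0,-3,42,-27,0,1,0,0,-6,84,-54,0,1,0,0,-9,126,-81,0,1,0,0,-11,168,-108,0,1,0,0,-13,210,-135,0,1,0,0,-15,252,-164,0,1,0,0,-17,293,-191,0,1,0,0,-17,293,-191,0,1,0,0,-17,293,-191,0,1,0,0,-17,293,-191,0,1],
)

```text
time: 8.1
tool_pos: [0.5743, 0.148, 0.2104]
ee_rot: [-3.14, 0.002, 0.955]
wrist_force: [0.2, 1.1, -0.3]
width: 0.0004
finger_force: 0.0
```

Run:
```python
from h import *
s=state('R');state('L')
print(go('L',1.19,.015,.147))
w=wrist();save(w,'w3')
```

```text
lever R n 24 r 0.0463 th -0.006
lever L n 5 r 0.0385 th 1.208
[-0.3  2.2  1.1 64.3]
```

View pics/w3.png

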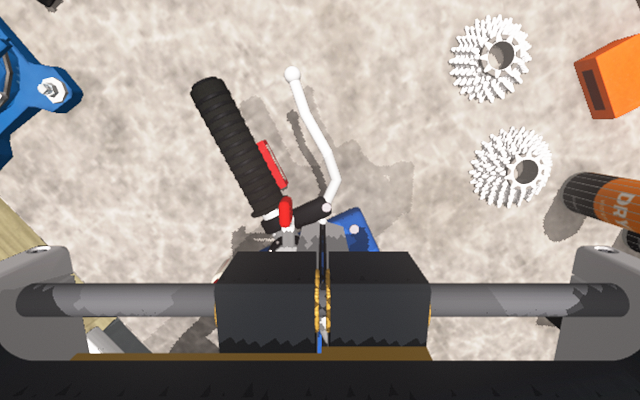

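The right lever now reads about 0 rad. The wrist view shows the left paddle at (285,212), with the fingertips at (322,228) in front of it. I'll lower the tool.

arm_command(
  targets=[0,0,0,2,1,30,1,0,0,0,2,1,50,1,0,0,0,2,1,64,1,0,0,0,2,1,64,1,0,0,0,2,1,64,1],
)

```text
time: 8.75
tool_pos: [0.5771, 0.1495, 0.1481]
ee_rot: [3.141, -0.0, 0.955]
wrist_force: [-0.0, -0.1, 0.8]
width: 0.0005
finger_force: 0.0
```

Run:
```python
from h import *
rows('L',np.r_[1.19,1.19,1.19,np.r_[1.15:.02:-.1]],np.r_[.01,.005,0,np.zeros(12)],.147)
```

```text
[0.57710344 0.14950389 0.14809137] [ 3.14102750e+00 -4.40565320e-04  9.54811618e-01] [-0.02372492 -0.11625561  0.78303657]
1.19 [-0.2 -1.  -4.7  1.1]
1.19 [-0.2 -1.  -9.7  1.1]
1.19 [ -0.2  -1.1 -14.7   1.1]
1.15 [ -2.5  -0.4 -16.7   1.1]
1.05 [ -8.2   0.8 -21.7   1.1]
0.95 [-14.    1.5 -26.9   1.1]
0.85 [-19.7   1.7 -32.1   1.1]
0.75 [-25.4   1.4 -37.2   1.1]
0.65 [-31.2   0.6 -42.3   1.1]
0.55 [-36.9  -0.7 -47.4   1.1]
0.45 [-42.6  -2.6 -52.2   1.1]
0.35 [-48.4  -4.9 -56.9   1.1]
0.25 [-54.1  -7.6 -61.2   1.1]
0.15 [-59.8 -10.8 -65.3   1.1]
0.05 [-65.5 -14.4 -69.1   1.1]
```

arm_command(
  targets=[0,0,0,-1,-5,0,1,0,0,0,-1,-9,0,1,0,0,0,-1,-12,0,1,0,0,0,-1,-14.5,0,1,0,0,-2.5,-0.4,-16.7,0,1,0,0,-5.3,0.2,-19.2,0,1,0,0,-8.2,0.8,-21.7,0,1,0,0,-11,1.2,-24.3,0,1,0,0,-14,1.5,-26.9,0,1,0,0,-17,1.6,-29.5,0,1],
)

```text
time: 9.75
tool_pos: [0.5546, 0.1682, 0.1483]
ee_rot: [3.139, -0.0, 1.254]
wrist_force: [0.3, -0.4, 0.3]
width: 0.0003
finger_force: 0.2
```

arm_command(
  targets=[0,0,-0.1,0,0,0,1],
)

```text
time: 9.85
tool_pos: [0.5536, 0.1687, 0.1479]
ee_rot: [3.141, -0.0, 1.254]
wrist_force: [0.7, -0.1, 1.0]
width: 0.0004
finger_force: 0.0
```

Run:
```python
from h import *
state('L')
rows('L',np.r_[.9:-.02:-.1],np.zeros(12),.147)
```

```text
lever L n 0 r nan th nan
[0.55352588 0.16855264 0.14762612] [ 3.14154086e+00 -5.92411800e-05  1.25353888e+00] [-1.04197666  0.80294811  0.47663912]
0.9 [ 0.3 -0.4  0.7  0.6]
0.8 [-5.5  1.  -4.3  0.6]
0.7 [-11.2   2.   -9.4   0.6]
0.6 [-16.9   2.5 -14.5   0.6]
0.5 [-22.6   2.4 -19.7   0.6]
0.4 [-28.4   1.8 -24.9   0.6]
0.3 [-34.1   0.7 -29.9   0.6]
0.2 [-39.8  -0.8 -34.9   0.6]
0.1 [-45.6  -2.9 -39.6   0.6]
0.0 [-51.3  -5.5 -44.2   0.6]
```

The lever has snapped ahead, since there's no contact force. I'll continue past the middle click.

arm_command(
  targets=[0,0,-2.7,0.5,-2,0,1,0,0,-5.5,1,-4.3,0,1,0,0,-8.3,1.5,-6.8,0,1,0,0,-11.2,2,-9.4,0,1,0,0,-14,2.3,-12,0,1,0,0,-16.9,2.5,-14.5,0,1,0,0,-18.5,2.5,-16,0,1,0,0,-20,2.4,-17.5,0,1],
)

```text
time: 10.7
tool_pos: [0.5385, 0.176, 0.1474]
ee_rot: [3.14, 0.0, 1.604]
wrist_force: [2.8, -0.8, -1.1]
width: 0.0006
finger_force: 1.6
```

arm_command(
  targets=[0,0,-1.3,0,-1.1,0,1,0,0,-2.6,0,-2.2,0,1,0,0,-4,0,-3.4,0,1],
)

```text
time: 11.0
tool_pos: [0.535, 0.1769, 0.1475]
ee_rot: [3.14, -0.002, 1.675]
wrist_force: [4.5, 4.0, -1.6]
width: 0.0004
finger_force: 2.4
```

Run:
```python
from h import *
rows('L',np.r_[.55:-.02:-.05],np.zeros(15),.147)
```

```text
[0.53496609 0.17690126 0.14750623] [ 3.13988568e+00 -1.88233282e-03  1.67477846e+00] [ 4.49238652  3.9761956  -1.64268484]
0.55 [ 4.4 -0.9  3.   0.5]
0.5 [1.5 0.  0.6 0.5]
0.45 [-1.4  0.9 -1.9  0.5]
0.4 [-4.2  1.6 -4.4  0.5]
0.35 [-7.1  2.2 -6.9  0.5]
0.3 [-10.    2.7  -9.4   0.5]
0.25 [-12.8   3.  -12.    0.5]
0.2 [-15.7   3.3 -14.6   0.5]
0.15 [-18.6   3.3 -17.2   0.5]
0.1 [-21.4   3.3 -19.8   0.5]
0.05 [-24.3   3.1 -22.4   0.5]
-0.0 [-27.2   2.8 -24.9   0.5]
```

arm_command(
  targets=[0,0,-1.5,0.9,-2,0,1,0,0,-2.8,1.3,-3.2,0,1,0,0,-4.2,1.6,-4.4,0,1,0,0,-5.7,1.9,-5.7,0,1,0,0,-7.1,2.2,-6.9,0,1,0,0,-8.5,2.5,-8.2,0,1,0,0,-10,2.7,-9.4,0,1,0,0,-11.4,2.9,-10.7,0,1,0,0,-12.8,3,-12,0,1,0,0,-12.8,3,-12,0,1],
)

```text
time: 12.0
tool_pos: [0.5219, 0.1775, 0.1475]
ee_rot: [-3.141, 0.0, 1.897]
wrist_force: [-0.1, 0.3, -0.6]
width: 0.0007
finger_force: 0.0
```

arm_command(
  targets=[0,0,-1.5,0.1,-1.3,0,1,0,0,-3,0.2,-2.6,0,1,0,0,-4.4,0.3,-3.9,0,1,0,0,-5.8,0.3,-5.2,0,1,0,0,-5.8,0.3,-5.2,0,1],
)

```text
time: 12.5
tool_pos: [0.517, 0.1763, 0.1475]
ee_rot: [-3.142, 0.0, 1.998]
wrist_force: [-1.3, -0.8, -0.1]
width: 0.0006
finger_force: 0.0
```

Run:
```python
from h import *
rows('L',np.r_[.2:-.06:-.03],np.zeros(15),.147)
```

```text
[0.51701022 0.17627812 0.14746628] [-3.14150951e+00  8.90363733e-05  1.99829416e+00] [-1.326014   -0.78928323 -0.09819276]
0.2 [2.8 0.8 3.8 0.5]
0.17 [1.1 1.4 2.4 0.5]
0.14 [-0.6  1.9  0.9  0.5]
0.11 [-2.3  2.4 -0.6  0.5]
0.08 [-4.   2.8 -2.1  0.5]
0.05 [-5.8  3.2 -3.6  0.5]
0.02 [-7.5  3.5 -5.1  0.5]
-0.01 [-9.2  3.8 -6.6  0.5]
-0.04 [-10.9   4.1  -8.2   0.5]
```

It has snapped home with no contact. I'll seat it lightly.

arm_command(
  targets=[0,0,-2.3,1.5,-1,0,1,0,0,-4,2.5,-2.2,0,1,0,0,-5.8,3,-3.6,0,1,0,0,-7.5,3.3,-5,0,1,0,0,-7.5,3.3,-5,0,1],
)

```text
time: 13.0
tool_pos: [0.5111, 0.1773, 0.1475]
ee_rot: [3.142, 0.0, 2.129]
wrist_force: [-0.8, 0.3, -0.3]
width: 0.0003
finger_force: 0.0
```

arm_command(
  targets=[0,0,-1,0,-0.8,0,1,0,0,-2,0.2,-1.6,0,1,0,0,-2,0.2,-1.6,0,1],
)

```text
time: 13.3
tool_pos: [0.5103, 0.1769, 0.1475]
ee_rot: [3.14, 0.0, 2.164]
wrist_force: [2.4, 1.5, -1.6]
width: 0.0001
finger_force: 1.2
```

arm_command(
  targets=[0,0,0,0,-0.8,0,1,0,0,0,0,-1.6,0,1,0,0,0,0,-1.6,0,1],
)

```text
time: 13.6
tool_pos: [0.5101, 0.1767, 0.1477]
ee_rot: [3.137, 0.0, 2.163]
wrist_force: [5.9, 3.3, -2.8]
width: 0.0001
finger_force: 3.3
```

arm_command(
  targets=[0,0,0,0,8,0,1,0,0,0,0,18,0,1,0,0,0,0,18,-30,1,0,0,0,0,18,-65,1,0,0,0,0,18,-100,1,0,0,0,80,40,-110,1,0,0,0,120,60,-110,1,0,0,0,120,60,-110,1,0,0,0,120,60,-110,1],
)

```text
time: 14.5
tool_pos: [0.4901, 0.312, 0.2572]
ee_rot: [-3.141, -0.001, 2.168]
wrist_force: [0.2, 1.1, -0.4]
width: 0.0003
finger_force: 0.0
```

Run:
```python
from h import *
s=state('R');state('L')
cv2.imwrite('pics/t4.png',cv2.resize(s['color'][140:290,200:460,::-1],None,fx=3,fy=3,interpolation=cv2.INTER_CUBIC))
a=np.load('top0.npz')['color']
X=cloud(s);c=s['color'].astype(int)
m=(X[...,0]>.35)&(X[...,0]<.7)&(abs(X[...,1])<.4)&(X[...,2]>.118)&(X[...,2]<.14)&(c.max(-1)<70)
N,L,st,ce=cv2.connectedComponentsWithStats(m.astype(np.uint8))
for i in range(1,N):
    if st[i,4]>60: print(st[i],P(s,*ce[i],z=.13))
```

```text
lever R n 25 r 0.046 th -0.009
lever L n 28 r 0.0464 th 0.012
[226 180  43  17 433] [0.54043789 0.22723169 0.13      ]
[387 203  45  16 434] [ 0.46121315 -0.2270207   0.13      ]
```

View pics/t4.png

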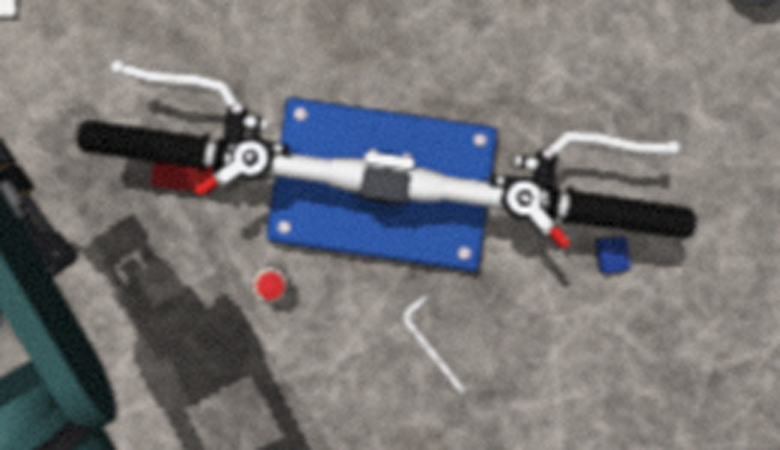

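The overhead view shows both red paddles back at their rear stops, left at (205,186) and right at (560,238). The stand, bottle, hex key and boxes haven't moved. Handing in.

```bash
python3 -c "
from bench import robot
print(robot.close_job())"
```

```text
the job is handed in; nothing more can be done
None
```

Both levers are back at their rear stops (left about 0.01 rad, right about −0.01 rad from the overhead camera), the stand and loose items look unmoved, the arm is clear, and the job was handed in at about 15 s; the hand-in gave no verdict.

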